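# Dispense one test tile and slide it onto the glazing paper

## Task

Press the plunger of the test-tile dispenser once, all the way down, so that a single tile is pushed out onto the bench, and let the plunger spring back up. Then push that tile aside along the bench with the fingertips until the whole tile lies flat on the sheet of paper beside the dispenser. Do not pick the tile up or tip it, take no second tile, and leave everything else standing where it is.

Things in the scene. Friction and masses are not known exactly. Their poses are not given: they have to be found in the camera images.
- dispenser: Bench dispenser for test tiles, screwed down. Origin: on the bench under the centre of its tile magazine; own -x points out of the outlet, +x towards the plunger, z up. The magazine is an open-topped aluminium chute, 59 x 59 mm, 40 mm high, with four flat square tiles on a 3 mm base plate. Behind it (x 49 to 111 mm, 42 mm wide, 97 mm high) two grey plates carry a bell crank and the plunger.
- outlet (a point): Middle of the outlet's lower edge, 29.5 mm from the dispenser's origin along its -x, 3 mm above the bench: a slot 53 mm wide, 10 mm high. The plunger drives a flat steel blade, 40 mm wide, at twice its own travel through the magazine towards -x, pushing the bottom tile out onto the bench; the blade goes home as the plunger springs back, and the stack drops by one tile.
- plunger (a joint): Travel of the dispenser's plunger straight down, m: 0 = up, at rest; 0.032 = fully down, at its stop. Spring return: about 4 N to start it, 8 N of spring at the bottom, to which sliding the tiles adds up to about 5 N. It comes back up by itself in about half a second when let go.
- plunger_top (a point): Centre of the flat top of the plunger's round black knob, 34 mm across; 153 mm above the bench at rest, 92.5 mm from the dispenser's origin along its +x.
- tile_center (a point): Centre of the tile to be dispensed, the lowest in the magazine: square, unglazed terracotta, 50 x 50 x 8 mm, about 34 g, axes along its sides, z up. At first 7 mm above the bench in the middle of the magazine; after a full press it lies on the bench before the outlet, its centre about 60 mm from the dispenser's origin along -x, 4 mm above the bench.
- sheet: Square sheet of paper 160 x 160 mm taped flat on the bench at its corners, to the left or right of the dispenser's outlet (under 1 mm thick: tiles slide onto it without a step). Origin: its centre; axes along its sides, z up. A glaze jar stands on it near the middle of its +x edge.
- tile_corner0 (a point): Corner of that tile's underside, at (+25, +25) mm from its centre in its own x and y.
- tile_corner1 (a point): Corner of that tile's underside, at (-25, +25) mm from its centre in its own x and y.
- tile_corner2 (a point): Corner of that tile's underside, at (-25, -25) mm from its centre in its own x and y.
- tile_corner3 (a point): Corner of that tile's underside, at (+25, -25) mm from its centre in its own x and y.
- tile_stock1_center (a point): Centre of tile 2 of the stack from below, alike in all; it must stay in the magazine.
- tile_stock2_center (a point): Centre of tile 3 of the stack from below, alike in all; it must stay in the magazine.
- tile_stock3_center (a point): Centre of tile 4 of the stack from below, alike in all; it must stay in the magazine.
- bowl: Bystander: open bisque bowl, 110 mm across the rim, 50 mm high; origin under its foot.
- glaze_jar: Bystander: small closed glaze jar, 38 mm across, 58 mm high, standing on the paper towards its +x edge (its centre 52 to 58 mm from the sheet's centre along the sheet's +x, up to 30 mm to either side); origin under its foot.
- mug: Bystander: bisque mug, 76 mm across, 85 mm high; origin under its foot.
- wax_bottle: Bystander: white bottle, 60 mm across, 150 mm high; origin under its foot.
- brush: Bystander: glaze brush lying on the bench out on the left (+y) side of the bench, 190 mm long, along its own x axis; origin under its middle.
- kiln_post: Bystander: buff kiln post, 38 x 38 mm, 75 mm high; origin under its foot.
- tile: The same tile as a body; origin at the centre of its underside (4 mm below its centre).

How it is judged:
By the outcome, as a careful person would: the job done as asked, in the order asked, and still so for the second after the job is handed in, with the robot touching nothing.
It also fails if it takes over 67 s, if anything falls off the work surface, if the arm or the gripper's body presses on something with over 40 N, if the wrist force passes 120 N, or if a joint passes its speed limit or range.

## Robot

A 6-joint arm with a two-finger parallel gripper is mounted at the origin on the work surface. World frame = base frame: x ahead of the robot, y to its left, z up, the work surface at z = 0. Lengths are in m, angles in rad, forces in N, time in s.
With the tool pointing down it reaches from about 0.35 to 0.975 m from the base axis. Payload 4.9 kg.
Tool frame: the origin (TCP) lies at the very end of the fingers, on their centre line; the grasp point (between the pads) lies ctrl.grip_point_offset behind it (ctrl.grip_point_offset is the distance from the TCP to the grasp point, in m); z points along the fingers, y is the direction in which the jaws open and shut (so a half turn about z gives the same grasp; the last joint's range is limited). The gripper opens to 85 mm and grips with 20 to 120 N. Pads are 22 mm wide; open, the fingers measure 114 mm over their backs; the gripper's body (76 mm by 85 mm) begins 54 mm behind the grasp point. The pads swing forward as they close: fully open they stand 13 mm farther back than shut.
Start: joints at [1.093, 0.053, 1.613, -0, 1.476, -0.119], TCP at [0.219, 0.585, 0.231] pointing down, gripper open.
Joint ranges: [-3.01, 3.01], [-1.01, 2.22], [0.06, 2.58], [-1.02, 4.17], [0.09, 2.62], [-3.14, 3.14]. Speed limits (rad/s): [2.57, 2.57, 3.14, 3.14, 3.14, 3.14].

## Interface

Orientations are given as a rotation vector (axis times angle).
In Python, from station import ctrl gives the robot as it stands. The module is installed in compiled form; this text tells all that it offers.
- The arm moves only by the shell command python3 -m creep 'ROWS' [FORCE]. ROWS is JSON, a list of rows, each a list of 5 numbers: the closure in counts, from 0 (fully open) to 255 (shut), then the shift along the tool's x, y, z in mm, then the turn about the tool's z in rad. A call has 1 to 12 rows; each row is the pose to reach, as a shift and turn from the pose commanded when the call began, along the tool's axes at that moment; what a row does not reach only later rows make up. A row lasts 1/12 s, in which the tool goes at most 41.7 mm and 7.16 degrees, less where a joint would pass 70% of its speed; a pose out of reach is approached as far as the arm can. A call with a gripper value outside its range is refused whole. The fingers move at their own pace and stop on an object; FORCE is the grip in N (left out, the last holds). Time passes only in rows, so rows that repeat a pose let the fingers close. It gives the time, the measured TCP pose, the force and the opening at its end, in the units of the state.
- ctrl.get_obs(): the state, without advancing time (a new reading comes with each control period).
- ctrl.get_image(name): name is "scene" or "top"; returns the picture (384x512x3 uint8, red, green, blue); there is no depth.
- ctrl.calibration(name): a dict with "fx", "fy", "cx", "cy" (pixels), "k1" (the pictures are not rectified: a ray, as slopes to the right and down, at radius r is drawn at 1 + k1 r^2 times it, then the intrinsics apply), "R" (3x3) and "t" (3): a world point X has camera coordinates R X + t. Camera axes: x right, y down, z forward; pixel columns grow to the right and rows downward; lengths in m; the calibration is good to about 2 mm. A picture is of the moment at which its call begins. calibration takes no time and is no camera call.
- ctrl.finish_job(): hands the job in, once; it reports no verdict.
Trained networks look in the newest picture that a camera, given by its name, has taken for a name from the list of things; names that differ only in an ending like _2 or _b are one class to them, and where a whole thing is asked for, a point or a joint stands for the part that bears it (a point fixed in the world has none). Each returns a list of dicts, best first, with "conf" (0 to 1); they miss things now and then, are a little off and sometimes report something else, mostly with a low value. They report only what shows in the picture. A call takes as long as a camera call.
- ctrl.boxes_of(camera, label): "rect" ([left, top, width, height] in pixels, round what is visible of it).
- ctrl.outline_of(camera, label): "mask" (384x512 bool, what is visible of it) and "rect" ([left, top, width, height] in pixels, round what is visible of it).
The state is a dict: "t": time; "q": joint angles; "dq": joint speeds; "effort": joint torques, N m; "tool_pos": TCP position; "tool_rot": TCP orientation; "contact_force": force on the tool from outside, world axes, zero at the start; "wrist_torque": the same for the moment, N m; "opening": finger opening in m.
Only numpy, scipy, OpenCV 4.12 (cv2) and the standard library are available. Lean on these libraries where they do the work, as an engineer would, in place of code of your own. Each camera call takes 0.05 s, during which the arm holds its last target. There are 200 camera calls.

## Working session

There is one attempt and no reset: what is moved stays moved. The work goes in short steps, Python scripts to look and compute and a shell command to move; the robot and the scene stay as the last step left them, time stands still between calls to the robot, and variables do not carry over. Pictures are saved under pics/ and viewed, about 8 in all and at most 12, crops included, and the job is handed in when it is done.

```bash
mkdir -p pics
cat > h.py <<'E'
import numpy as np, cv2
from station import ctrl
def save(cam,name,crop=None,s=1):
    im=ctrl.get_image(cam)
    o=im[:,:,::-1]
    if crop: l,t,w,h=crop; o=o[t:t+h,l:l+w]
    cv2.imwrite('pics/'+name,cv2.resize(o,None,fx=s,fy=s,interpolation=cv2.INTER_CUBIC)); return im
def K(c):
    return np.array([[c['fx'],0,c['cx']],[0,c['fy'],c['cy']],[0,0,1.]]),np.array([c['k1'],0,0,0,0.])
def proj(cam,P):
    c=ctrl.calibration(cam);k,d=K(c);R=np.array(c['R']);t=np.array(c['t'])
    return cv2.projectPoints(np.atleast_2d(np.array(P,float)),cv2.Rodrigues(R)[0],t,k,d)[0][:,0]
def unproj(cam,px,z):
    c=ctrl.calibration(cam);k,d=K(c);R=np.array(c['R']);t=np.array(c['t'])
    n=cv2.undistortPoints(np.array(px,float).reshape(-1,1,2),k,d)[:,0]
    D=np.c_[n,np.ones(len(n))]@R; C=-R.T@t
    return C+D*((z-C[2])/D[:,2])[:,None]
E
python3 - <<'E'
from h import *
save('top','top1.png',s=1.5);save('scene','sc1.png',s=1.5)
o=ctrl.get_obs();print(o['t'],o['tool_pos'],o['tool_rot'],o['opening'],ctrl.grip_point_offset)
for cam in('top','scene'):
    c=ctrl.calibration(cam);print(cam,c['fx'],-np.array(c['R']).T@c['t'])
for n in('dispenser','plunger_top','tile_center','sheet','glaze_jar','bowl','mug','wax_bottle','kiln_post'):
    for cam in('top','scene'):
        print(n,cam,[(b['rect'],round(b['conf'],2)) for b in ctrl.boxes_of(cam,n)][:2])
E
```

```text
0.1 [0.21920155 0.58468199 0.23015058] [-5.60496146e-01 -3.09062231e+00  2.89238775e-03] 0.08535080092199906 0.0187
top 372.13082603332896 [0.45878623 0.07273088 1.14512443]
scene 437.3338835857087 [ 1.33594124 -0.53349098  0.90880132]
dispenser top [([244.4, 163.1, 30.2, 56.3], 0.72)]
dispenser scene [([235.3, 197.4, 49.8, 56.0], 0.81)]
plunger_top top [([250.8, 164.5, 13.4, 10.3], 0.45)]
plunger_top scene [([266.2, 196.2, 11.2, 15.7], 0.66)]
tile_center top []
tile_center scene []
sheet top [([318.3, 183.2, 60.0, 64.5], 0.78)]
sheet scene []
glaze_jar top [([336.2, 186.8, 20.1, 17.6], 0.54)]
glaze_jar scene [([171.4, 256.4, 18.0, 21.0], 0.71)]
bowl top [([166.2, 196.9, 40.3, 37.8], 0.58)]
bowl scene [([278.7, 167.5, 34.5, 24.6], 0.91), ([251.6, 250.3, 23.0, 26.1], 0.22)]
mug top [([335.7, 139.7, 37.0, 34.7], 0.73), ([244.1, 165.0, 29.0, 52.9], 0.44)]
mug scene [([172.1, 279.4, 50.2, 45.7], 0.82)]
wax_bottle top [([169.4, 142.3, 29.1, 23.7], 0.66), ([319.4, 183.7, 59.2, 63.0], 0.55)]
wax_bottle scene [([331.2, 175.0, 23.2, 45.3], 0.89), ([123.0, 235.4, 87.2, 64.3], 0.57)]
kiln_post top [([250.2, 163.5, 15.8, 12.4], 0.7), ([283.0, 138.8, 18.9, 17.0], 0.57)]
kiln_post scene [([251.5, 252.7, 23.7, 22.8], 0.74), ([234.5, 196.8, 50.1, 52.1], 0.66)]
```

View pics/top1.png

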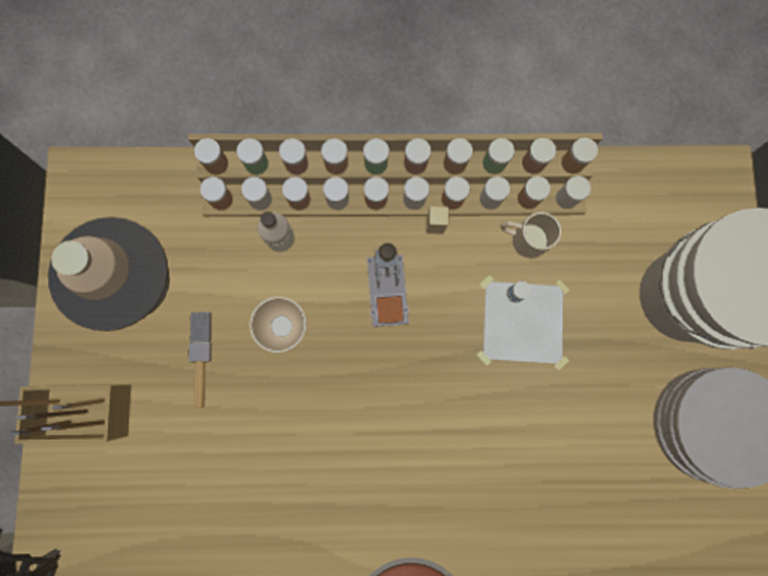

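View pics/sc1.png

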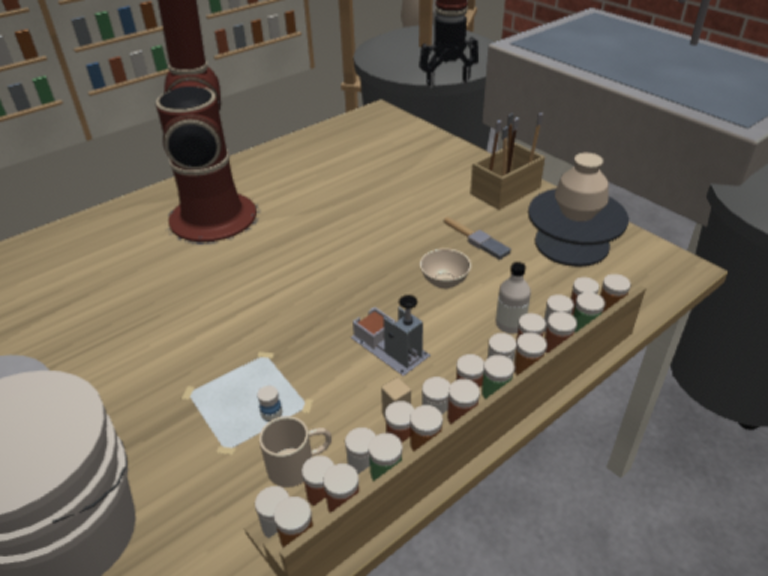

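The top view shows the dispenser at px (258,195), its plunger away from the robot and its outlet towards it. The sheet is on the right (-y) at px (349,215), with the jar near its far edge. I'll zoom in for the poses.

Run:
```python
from h import *
im=ctrl.get_image('top');im2=ctrl.get_image('scene')
a=cv2.resize(im[155:225,235:285,::-1],None,fx=7.7,fy=7.7,interpolation=cv2.INTER_CUBIC)
b=cv2.resize(im2[190:260,228:290,::-1],None,fx=6.5,fy=7.7,interpolation=cv2.INTER_CUBIC)
cv2.imwrite('pics/crop1.png',np.hstack([a,b]));print(a.shape)
m=ctrl.outline_of('top','sheet')[0]['mask'].astype(np.uint8)
r=cv2.minAreaRect(cv2.findContours(m,0,1)[0][0]);c=unproj('top',cv2.boxPoints(r),0)
print('sheet mask',c.round(4),c.mean(0))
# paper by brightness
g=im[175:255,310:385].astype(int);w=((g[:,:,2]>g[:,:,0]-5)&(g.sum(2)>350)).astype(np.uint8)
cs=max(cv2.findContours(w,0,1)[0],key=cv2.contourArea);r=cv2.minAreaRect(cs);c=unproj('top',cv2.boxPoints(r)+[310,175],0)
print('sheet col',r,c.round(4),c.mean(0))
# tile in magazine (terracotta): top at z .035
g=im[155:225,235:285].astype(int);w=((g[:,:,0]>1.8*g[:,:,2])&(g[:,:,0]>90)&(g[:,:,1]<0.55*g[:,:,0])).astype(np.uint8)
cs=max(cv2.findContours(w,0,1)[0],key=cv2.contourArea);r=cv2.minAreaRect(cs);c=unproj('top',cv2.boxPoints(r)+[235,155],.035)
print('tile',r,c.round(4),c.mean(0))
for n,cam,z in(('plunger_top','top',.15),('glaze_jar','top',.058),('dispenser','top',.04)):
  for d in ctrl.outline_of(cam,n)[:1]:
    ys,xs=np.nonzero(d['mask']);print(n,d['conf'],d['rect'],xs.mean(),ys.mean(),unproj(cam,[[xs.mean(),ys.mean()]],z))
```

```text
(539, 385, 3)
sheet mask [[ 0.4823 -0.1448  0.    ]
 [ 0.6658 -0.1591  0.    ]
 [ 0.6568 -0.3441  0.    ]
 [ 0.4736 -0.3253  0.    ]] [ 0.56964106 -0.24332028  0.        ]
sheet col ((38.78170394897461, 39.26715087890625), (50.78003692626953, 52.45657730102539), 1.847610354423523) [[ 0.4917 -0.1599  0.    ]
 [ 0.6545 -0.1714  0.    ]
 [ 0.6483 -0.3302  0.    ]
 [ 0.4857 -0.3153  0.    ]] [ 0.57004969 -0.24416951  0.        ]Traceback (most recent call last):
  File "<stdin>", line 15, in <module>
ValueError: max() iterable argument is empty
```

View pics/crop1.png

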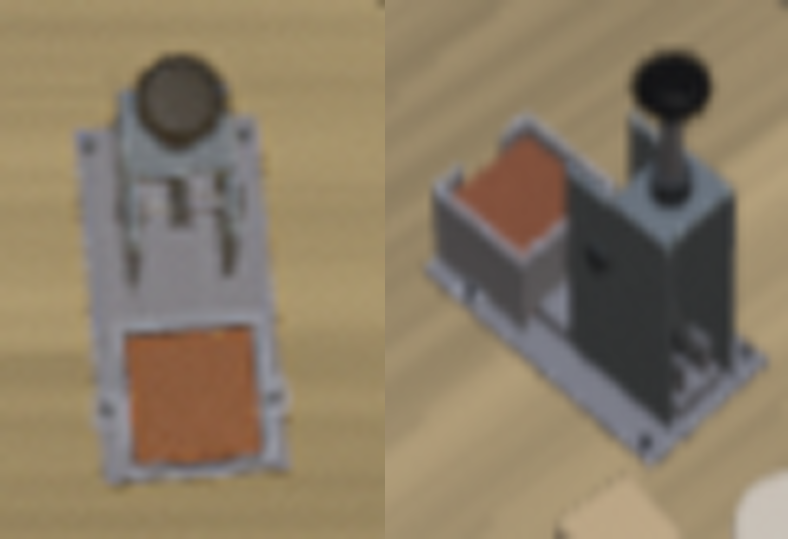

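Run:
```python
from h import *
f=lambda L:np.array(L)/7.7+[234.5,154.5]
k=unproj('top',f([[180,97]]),.153)[0];ks=unproj('scene',[[271.7,199.8]],.153)[0];print('knob',k,ks)
T=unproj('top',f([[126,335],[250,326],[262,455],[134,465]]),.035);print(T.round(4),T.mean(0))
B=unproj('top',f([[77,135],[252,120],[289,468],[110,483]]),.003);print(B.round(4))
for name,e in(('tile',(T[0]+T[1]-T[2]-T[3])),('base',B[0]+B[1]-B[2]-B[3]),('knob-tile',k-T.mean(0))):
    print(name,np.degrees(np.arctan2(e[1],e[0])),np.linalg.norm(e[:2]))
print('tileside',np.degrees(np.arctan2(*(T[0]-T[1])[:2])),'base',np.degrees(np.arctan2(*(B[0]-B[1])[:2])))
for cam in('top','scene'):
  for d in ctrl.boxes_of(cam,'glaze_jar')[:1]:
    l,t,w,h=d['rect'];print('jar',unproj(cam,[[l+w/2,t+h/2]],.03 if cam=='scene' else .045),d)
yaw=np.radians(4)
```

```text
knob [0.68518553 0.0407455  0.153     ] [0.6882338  0.03762684 0.153     ]
[[0.617  0.0591 0.035 ]
 [0.6202 0.0105 0.035 ]
 [0.5694 0.0066 0.035 ]
 [0.5659 0.0564 0.035 ]] [0.59312481 0.03314205 0.035     ]
[[ 0.7038  0.078   0.003 ]
 [ 0.7097  0.0067  0.003 ]
 [ 0.5673 -0.0061  0.003 ]
 [ 0.5619  0.0656  0.003 ]]
tile 3.7302606465075336 0.10201782025079341
base 5.055276371246085 0.28541077831410633
knob-tile 4.721434692350507 0.09237417730296031
tileside -3.822068265142632 base -4.711209074012203
jar [[ 0.62128523 -0.22762132  0.045     ]] {'rect': [337.1, 187.2, 18.8, 16.6], 'conf': 0.71}
jar [[ 0.62933862 -0.22638127  0.03      ]] {'rect': [172.8, 256.5, 15.1, 24.5], 'conf': 0.7}
```

```bash
cat >> h.py <<'E'
from scipy.spatial.transform import Rotation as Ro
def goto(P,yaw=0.):
    o=ctrl.get_obs();R=Ro.from_rotvec(o['tool_rot']).as_matrix()
    y=np.arctan2(R[1,1],R[0,1])
    print('t',round(o['t'],2),'pos',o['tool_pos'].round(4),'yaw',round(y,3),'F',np.round(o['contact_force'],1),'open',round(o['opening'],4))
    print('shift mm',(R.T@(np.array(P)-o['tool_pos'])*1000).round(1),'turn',round(y-yaw,3))
E
python3 -c "
from h import *
goto([.686,.039,.2])"
```

```text
t 1.25 pos [0.2195 0.5852 0.2313] yaw 1.212 F [-0.6 -0.1  0.5] open 0.0855
shift mm [-628.6 -347.6   31.3] turn 1.212
```

```bash
python3 -m creep '[[255,-35,-19,0,0.1],[255,-70,-38,0,0.2],[255,-105,-58,0,0.3],[255,-140,-77,0,0.4],[255,-175,-97,0,0.5],[255,-210,-116,0,0.6],[255,-245,-135,0,0.7],[255,-280,-155,0,0.8],[255,-315,-174,0,0.9],[255,-350,-193,0,1.0],[255,-385,-213,0,1.1],[255,-420,-232,0,1.212]]' 40; python3 -c "
from h import *
goto([.686,.039,.2])"
```

```text
t: 2.25
tool_pos: [0.5323, 0.2187, 0.2316]
tool_rot: [2.227, 2.215, 0.001]
contact_force: [1.1, 1.3, -0.4]
opening: -0.0003
t 2.25 pos [0.5323 0.2187 0.2316] yaw -0.005 F [ 1.1  1.3 -0.4] open -0.0003
shift mm [-178.9  154.7   31.6] turn -0.005
```

```bash
python3 -m creep '[[255,-30,26,0,0],[255,-60,52,0,0],[255,-90,78,0,0],[255,-120,104,0,0],[255,-150,130,0,0],[255,-170,147,0,0],[255,-179,155,10,0],[255,-179,155,30,0],[255,-179,155,40,0],[255,-179,155,50,0],[255,-179,155,60,0],[255,-179,155,60,0]]'; python3 -c "
from h import *
goto([.686,.039,.153])
a=save('top','x.png');b=save('scene','y.png')
a=cv2.resize(a[120:240,200:320,::-1],None,fx=4,fy=4,interpolation=2)[:,:400]
b=cv2.resize(b[150:270,210:310,::-1],None,fx=4,fy=4,interpolation=2)
cv2.imwrite('pics/c2.png',np.hstack([a,b]))"
```

```text
t: 3.25
tool_pos: [0.6844, 0.0425, 0.1681]
tool_rot: [-2.218, -2.22, 0.005]
contact_force: [0.0, 0.6, -0.0]
opening: -0.0001
t 3.25 pos [0.6844 0.0425 0.1681] yaw 0.001 F [ 0.   0.6 -0. ] open -0.0001
shift mm [-3.5  1.7 15.1] turn 0.001
```

View pics/c2.png

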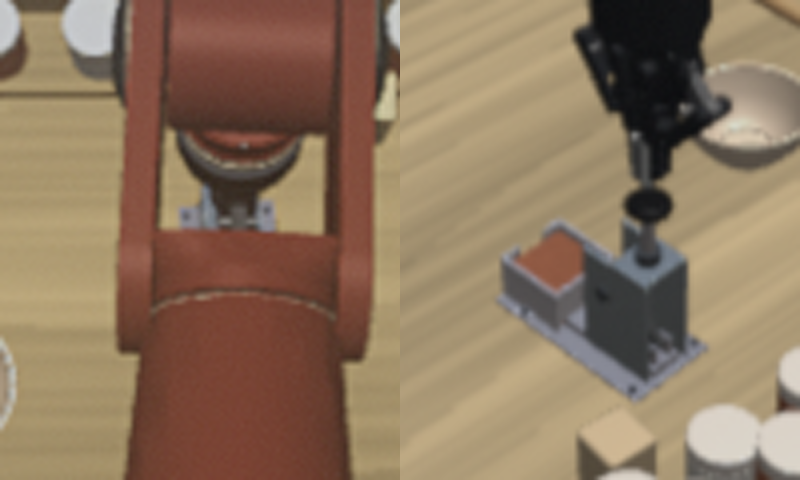

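The scene crop shows the fingertips at (650,178), centred over the knob at (648,203). Now I'll press in slow steps.

```bash
python3 -m creep '[[255,-3,2,5,0],[255,-3,2,10,0],[255,-3,2,14,0],[255,-3,2,17,0],[255,-3,2,20,0],[255,-3,2,24,0],[255,-3,2,28,0],[255,-3,2,32,0],[255,-3,2,36,0],[255,-3,2,40,0],[255,-3,2,43,0],[255,-3,2,45,0]]'; python3 -m creep '[[255,0,0,1,0],[255,0,0,2,0],[255,0,0,2,0]]'
```

```text
t: 4.35
tool_pos: [0.6883, 0.0384, 0.1283]
tool_rot: [2.221, 2.221, -0.0]
contact_force: [-6.1, 0.4, 8.7]
opening: -0.0001
t: 4.6
tool_pos: [0.6883, 0.0384, 0.1264]
tool_rot: [2.221, 2.221, -0.0]
contact_force: [-5.7, -0.2, 7.8]
opening: 0.0003
```

```bash
python3 -m creep '[[255,0,0,1,0],[255,0,0,2,0],[255,0,0,3,0],[255,0,0,3,0]]'; python3 -m creep '[[255,0,0,1,0],[255,0,0,2,0],[255,0,0,3,0],[255,0,0,3,0]]'
```

```text
t: 4.93
tool_pos: [0.6883, 0.0385, 0.1234]
tool_rot: [2.221, 2.221, -0.0]
contact_force: [-4.4, -1.2, 7.7]
opening: 0.0002
t: 5.27
tool_pos: [0.6883, 0.0385, 0.1204]
tool_rot: [2.221, 2.221, -0.0]
contact_force: [-4.6, -0.6, 7.7]
opening: 0.0005
```

```bash
python3 -m creep '[[255,0,0,1,0],[255,0,0,1,0]]'; python3 -m creep '[[255,0,0,1,0],[255,0,0,1,0]]'; python3 -m creep '[[255,0,0,1,0],[255,0,0,1,0]]'
```

```text
t: 5.43
tool_pos: [0.6883, 0.0384, 0.12]
tool_rot: [2.221, 2.221, -0.0]
contact_force: [-6.3, -0.1, 11.0]
opening: 0.0002
t: 5.6
tool_pos: [0.6884, 0.0384, 0.12]
tool_rot: [2.221, 2.221, -0.0]
contact_force: [-7.4, -0.8, 12.9]
opening: -0.0005
t: 5.77
tool_pos: [0.6885, 0.0385, 0.12]
tool_rot: [2.221, 2.221, -0.0]
contact_force: [-10.9, 0.1, 17.3]
opening: 0.0004
```

Solid stop: z is steady at 0.120 while the force rises. Releasing and moving aside to look.

```bash
python3 -m creep '[[255,0,0,-15,0],[255,0,0,-40,0],[255,0,0,-75,0],[255,0,0,-110,0],[255,0,0,-120,0],[255,35,-30,-120,0],[255,70,-60,-120,0],[255,100,-90,-120,0],[215,130,-120,-120,0],[215,165,-160,-120,0],[215,190,-190,-120,0],[215,190,-190,-120,0]]'; python3 -c "
from h import *
goto([.53,.1,.1])
a=save('top','x2.png');b=save('scene','y2.png')
a=cv2.resize(a[150:250,230:330,::-1],None,fx=4,fy=4,interpolation=2)
b=cv2.resize(b[180:280,200:300,::-1],None,fx=4,fy=4,interpolation=2)
cv2.imwrite('pics/c3.png',np.hstack([a,b]))"
```

```text
t: 6.77
tool_pos: [0.495, 0.231, 0.2349]
tool_rot: [-2.217, -2.223, 0.0]
contact_force: [-0.2, -0.3, -0.2]
opening: 0.0133
t 6.77 pos [0.495  0.231  0.2349] yaw 0.003 F [-0.2 -0.3 -0.2] open 0.0133
shift mm [-131.2   34.8  134.7] turn 0.003
```

View pics/c3.png

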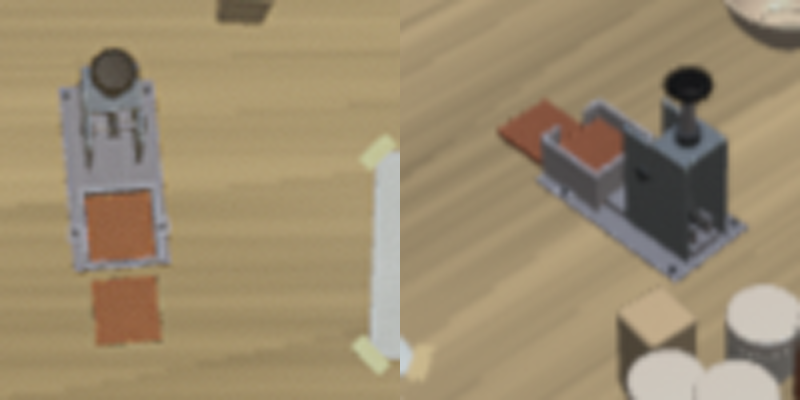

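The tile lies at crop (127,310) in front of the outlet, and the plunger is back up.

```bash
python3 -c "
from h import *
T=unproj('top',np.array([[92,279],[158,276],[161,341],[96,346]])/4+[229.5,149.5],.008);print(T.round(4),T.mean(0))
goto([T.mean(0)[0],.085,.1])
m=ctrl.boxes_of('top','bowl')[0]['rect'];print(unproj('top',[[m[0]+m[2]/2,m[1]+m[3]/2]],.05))"
```

```text
[[0.5551 0.0543 0.008 ]
 [0.557  0.0037 0.008 ]
 [0.5075 0.0022 0.008 ]
 [0.5042 0.0517 0.008 ]] [0.53095865 0.027982   0.008     ]
t 6.87 pos [0.496  0.2305 0.2351] yaw 0.004 F [ 0.2 -0.1  0.2] open 0.0135
shift mm [-145.7   34.4  135. ] turn 0.004
[[0.56671024 0.2195806  0.05      ]]
```

```bash
python3 -m creep '[[215,-35,9,0,0],[215,-70,18,0,0],[215,-105,27,0,0],[215,-140,35,0,0],[215,-146,35,20,0],[215,-146,35,60,0],[215,-146,35,100,0],[215,-146,35,140,0],[215,-146,35,175,0],[215,-146,35,200,0],[215,-146,35,205,0],[215,-146,35,205,0]]'; python3 -c "
from h import *
goto([.531,.07,.004])"
```

```text
t: 7.92
tool_pos: [0.5319, 0.0815, 0.0279]
tool_rot: [-2.221, -2.218, 0.006]
contact_force: [-0.6, 0.1, 0.5]
opening: 0.0135
t 7.92 pos [0.5319 0.0815 0.0279] yaw -0.001 F [-0.6  0.1  0.5] open 0.0135
shift mm [-11.4  -0.8  23.9] turn -0.001
```

```bash
python3 -m creep '[[215,0,0,6,0],[215,0,0,12,0],[215,0,0,17,0],[215,0,0,21,0],[215,0,0,23,0],[215,0,0,23,0],[215,0,0,23,0],[215,0,0,23,0]]'; python3 -m creep '[[215,-4,0,0,0],[215,-8,0,0,0],[215,-12,0,0,0],[215,-16,0,0,0],[215,-20,0,0,0],[215,-24,0,0,0],[215,-28,0,0,0],[215,-32,0,0,0],[215,-36,0,0,0],[215,-40,0,0,0],[215,-40,0,0,0]]'; python3 -c "
from h import *
goto([.531,.07,.004])
a=save('top','x3.png');b=save('scene','y3.png')
a=cv2.resize(a[150:250,230:330,::-1],None,fx=4,fy=4,interpolation=2)
b=cv2.resize(b[180:280,200:300,::-1],None,fx=4,fy=4,interpolation=2)
cv2.imwrite('pics/c4.png',np.hstack([a,b]))"
```

```text
t: 8.58
tool_pos: [0.5335, 0.0826, 0.0076]
tool_rot: [2.221, 2.221, 0.001]
contact_force: [-0.3, 0.3, 0.2]
opening: 0.0134
t: 9.5
tool_pos: [0.5333, 0.0418, 0.0073]
tool_rot: [2.222, 2.221, -0.0]
contact_force: [0.2, 0.3, -0.0]
opening: 0.0134
t 9.5 pos [0.5333 0.0418 0.0073] yaw -0.001 F [ 0.2  0.3 -0. ] open 0.0134
shift mm [28.2 -2.3  3.3] turn -0.001
```

View pics/c4.png

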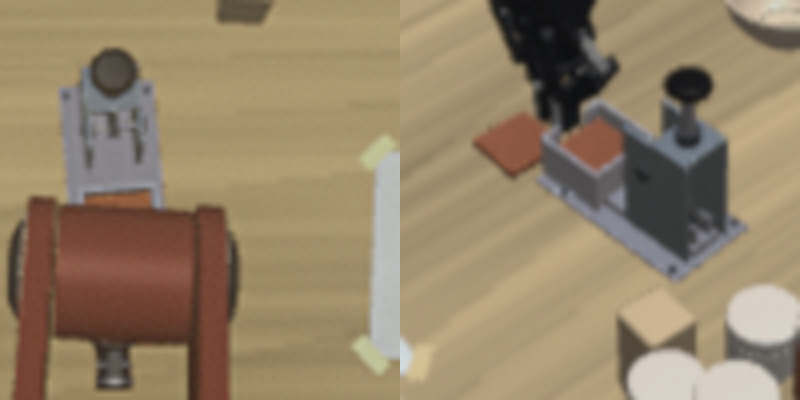

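The scene crop shows the tile's left tip moved from (498,130) to (474,143), so it is sliding flat. I'll back off slightly, lower 4 mm and keep pushing.

```bash
python3 -m creep '[[215,3,-1,0,0],[215,6,-2,0,0],[215,6,-2,2,0],[215,6,-2,4,0],[215,6,-2,4,0],[215,2,-2,4,0],[215,-2,-2,4,0],[215,-6,-2,4,0],[215,-10,-2,4,0],[215,-16,-2,4,0],[215,-22,-2,4,0],[215,-28,-2,4,0]]'; python3 -m creep '[[215,-7,0,0,0],[215,-14,0,0,0],[215,-21,0,0,0],[215,-28,0,0,0],[215,-35,0,0,0],[215,-42,0,0,0],[215,-49,0,0,0],[215,-56,0,0,0],[215,-63,0,0,0],[215,-69,0,0,0],[215,-73,0,0,0],[215,-75,0,0,0]]';  python3 -c "
from h import *
goto([.531,-.2,.004])
b=save('scene','y4.png')
b=cv2.resize(b[180:300,110:270,::-1],None,fx=4,fy=4,interpolation=2)
cv2.imwrite('pics/c5.png',b)
for cam in('top','scene'): print([(x['rect'],x['conf']) for x in ctrl.boxes_of(cam,'tile')][:3])"
```

```text
t: 10.6
tool_pos: [0.5313, 0.0137, 0.0034]
tool_rot: [2.222, 2.221, 0.0]
contact_force: [1.4, -0.1, 0.3]
opening: 0.0132
t: 11.6
tool_pos: [0.5313, -0.0612, 0.0033]
tool_rot: [2.222, 2.221, -0.0]
contact_force: [-0.3, 0.4, 0.7]
opening: 0.0134
t 11.6 pos [ 0.5313 -0.0612  0.0033] yaw -0.001 F [-0.3  0.4  0.7] open 0.0134
shift mm [-138.8   -0.2   -0.7] turn -0.001
[]
[([187.7, 224.1, 22.2, 19.1], 0.65)]
```

View pics/c5.png

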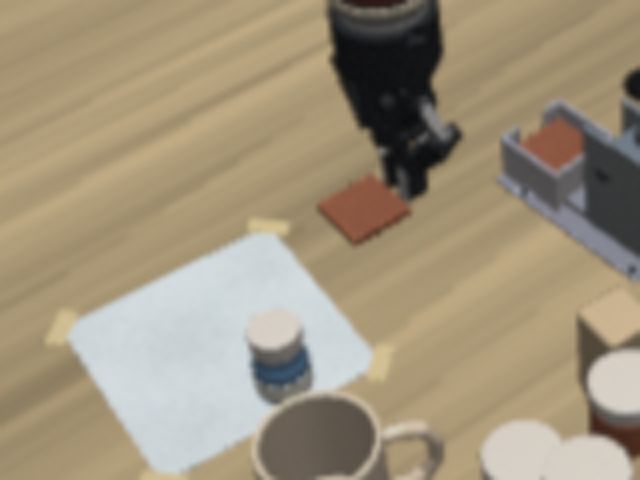

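```bash
python3 -c "
from h import *
T=unproj('scene',np.array([[318,209],[368,176],[411,211],[358,243]])/4+[109.5,179.5],.008);print(T.round(4),T.mean(0))"
python3 -m creep '[[215,-4,0,0,0],[215,-11,0,0,0],[215,-18,0,0,0],[215,-25,0,0,0],[215,-32,0,0,0],[215,-39,0,0,0],[215,-46,0,0,0],[215,-53,0,0,0],[215,-60,0,0,0],[215,-65,0,0,0],[215,-68,0,0,0],[215,-70,0,0,0]]'; python3 -m creep '[[215,-4,0,0,0],[215,-11,0,0,0],[215,-18,0,0,0],[215,-25,0,0,0],[215,-32,0,0,0],[215,-39,0,0,0],[215,-46,0,0,0],[215,-53,0,0,0],[215,-58,0,0,0],[215,-62,0,0,0],[215,-65,0,0,0],[215,-66,0,0,0]]';  python3 -c "
from h import *
goto([.531,-.2,.004])
b=save('scene','y5.png')
b=cv2.resize(b[180:300,110:270,::-1],None,fx=4,fy=4,interpolation=2)
cv2.imwrite('pics/c6.png',b)"
```

```text
[[ 0.5106 -0.125   0.008 ]
 [ 0.5063 -0.0783  0.008 ]
 [ 0.5569 -0.0756  0.008 ]
 [ 0.5579 -0.1224  0.008 ]] [ 0.53292006 -0.10034827  0.008     ]
t: 12.75
tool_pos: [0.5313, -0.131, 0.0033]
tool_rot: [-2.222, -2.221, -0.0]
contact_force: [-0.4, 0.6, 0.5]
opening: 0.0131
t: 13.75
tool_pos: [0.5313, -0.197, 0.0033]
tool_rot: [2.222, 2.221, 0.0]
contact_force: [-0.7, 0.2, 0.1]
opening: 0.0136
t 13.75 pos [ 0.5313 -0.197   0.0033] yaw -0.0 F [-0.7  0.2  0.1] open 0.0136
shift mm [-3.  -0.3 -0.7] turn -0.0
```

View pics/c6.png

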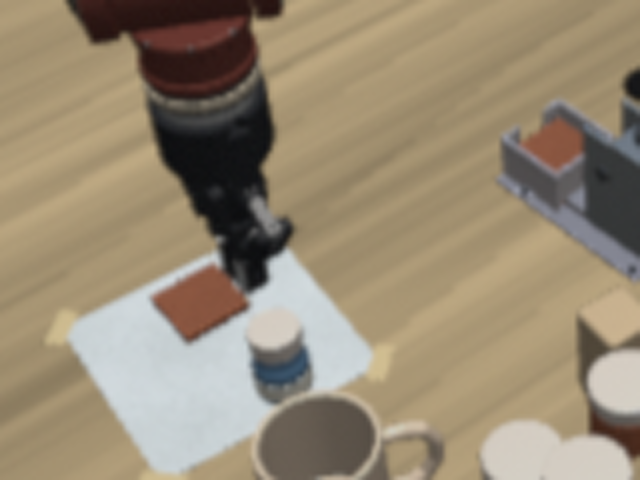

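The tile is on the paper, its centre at crop (200,302) and clear of the jar. I'll retract and check from the top.

```bash
python3 -m creep '[[215,5,0,0,0],[215,15,0,0,0],[215,30,0,0,0],[215,40,0,-10,0],[215,40,0,-40,0],[215,40,0,-80,0],[215,40,0,-120,0],[215,40,0,-160,0],[215,75,0,-180,0],[215,110,0,-180,0],[215,145,0,-180,0],[215,180,0,-180,0]]'; python3 -m creep '[[215,35,-5,0,0],[215,70,-10,0,0],[215,105,-15,0,0],[215,140,-20,0,0],[215,175,-25,0,0],[215,190,-30,0,0],[215,190,-30,0,0],[215,190,-30,0,0]]'; python3 -c "
from h import *
goto([.531,.2,.2])
a=save('top','x6.png')
g=a[180:250,315:385].astype(int);w=((g[:,:,0]>1.5*g[:,:,2])&(g[:,:,1]<0.72*g[:,:,0])&(g[:,:,0]>80)).astype(np.uint8)
c=max(cv2.findContours(w,0,1)[0],key=cv2.contourArea);r=cv2.minAreaRect(c);T=unproj('top',cv2.boxPoints(r)+[315,180],.008);print(r,T.round(4),T.mean(0))
cv2.imwrite('pics/c7.png',cv2.resize(a[130:250,230:390,::-1],None,fx=4.5,fy=4.5,interpolation=2))"
```

```text
t: 14.8
tool_pos: [0.531, -0.0139, 0.1851]
tool_rot: [2.22, 2.221, 0.003]
contact_force: [0.8, 0.6, -0.3]
opening: 0.0133
t: 15.47
tool_pos: [0.5004, 0.1749, 0.1837]
tool_rot: [2.217, 2.225, 0.0]
contact_force: [-0.5, -0.3, -0.1]
opening: 0.0136
t 15.47 pos [0.5004 0.1749 0.1837] yaw 0.003 F [-0.5 -0.3 -0.1] open 0.0136
shift mm [ 25.   30.7 -16.3] turn 0.003
((31.5, 47.0), (14.0, 15.0), 90.0) [[ 0.5509 -0.2111  0.008 ]
 [ 0.5506 -0.2571  0.008 ]
 [ 0.5079 -0.2549  0.008 ]
 [ 0.5082 -0.2091  0.008 ]] [ 0.52941854 -0.23307551  0.008     ]
```

View pics/c7.png

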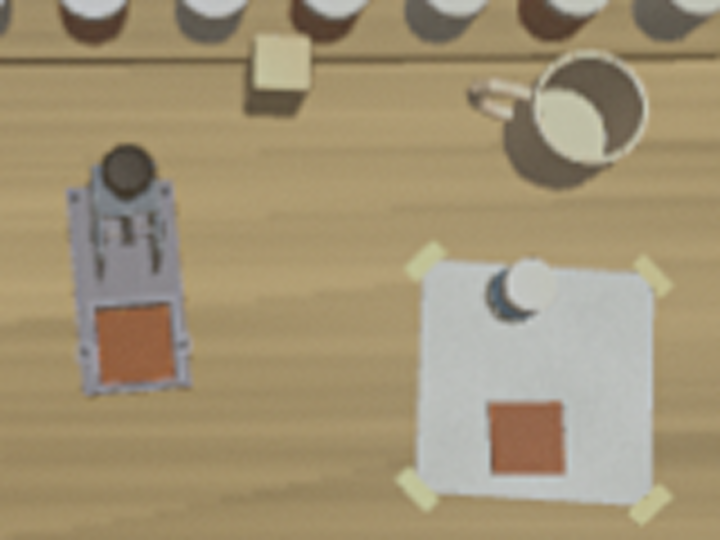

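The tile at crop (527,438) is entirely inside the sheet (left edge 417, lower edge about 500). The jar and everything else stand where they were, and the plunger is up.

```bash
python3 -c "
from station import ctrl
print(ctrl.finish_job())"
```

```text
the job is handed in; nothing more can be done
None
```

The job is done and handed in: one tile was dispensed and pushed flat onto the paper. It took about 15.5 s of robot time, against the 67 s limit.

- **Press:** I pushed the knob with the shut fingers until its height held steady at about 120 mm while the force climbed to about 17 N, which I took as the stop. The pictures after release showed the plunger back up and one tile on the bench in front of the outlet.
- **Push:** I slid the tile about 260 mm sideways with the fingertips, with almost no force on the tool. The first 20 mm or so were pushed with the fingertips near the tile's top edge, so I backed off, lowered them 4 mm and carried on.
- **Last check:** The final top view shows the whole tile flat on the sheet, its centre at about (0.529, -0.233) m. Its nearest sheet edge is roughly 17 mm away and the glaze jar about 50 mm. The jar, mug and kiln post look unmoved in that view. The bowl, wax bottle and brush were outside it, so I did not check them at the end. The arm was clear of everything.
- **Not checked or disagreeing:** I did not count the tiles left in the magazine; the views only show one tile dispensed and the magazine still holding tiles. The tile measured about 45 mm in the coarse top image instead of 50 mm, an effect of picture resolution well within the margins. The tile detector found nothing in the top view mid-push, where the arm may have hidden it.

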